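# Index the sample changer and hold the pipette ready over the next open vial

## Task

The vial under the sample changer's filling port is already filled and stoppered: turn the changer's knob by one click, anticlockwise seen from above, so that the next, open vial clicks in under the port, and let go of the knob. Then lift the larger pipette (the one with a tip fitted) out of its stand, keep it upright and bring it past the bottles without knocking it on anything or shifting or toppling what stands there, the other pipette included. Finish while still holding it: upright, still, touching nothing but your fingers, the end of its tip centred over the port and the vial's mouth and just above the clear cover, within about a centimetre.

Things in the scene. Friction and masses are not known exactly. Their poses are not given: they have to be found in the camera images.
- changer: sample changer, fixed: white base 164x144 mm, an aluminium turntable with eight 20 mm glass vials, over it a square clear cover 136x136x3 mm, top face 66 mm above the worktop, on four corner posts whose heads rise 3 mm more, 60 mm from the axis in x and y. Origin on the worktop under the turntable's axis; z up; -x is the front with the port; base from x = -72 to +92 mm
- carousel (a joint): turn of the turntable (rad), growing anticlockwise seen from above; click positions every pi/4 (a sprung roller on the lobed rim; about 0.1 N m to pass; let go within 0.3 rad of a click it snaps in). Starts near -0.785, a stoppered vial at the port; at 0 the next, open vial is under the port. Vials stand 42 mm from the axis
- knob_grip (a point): middle of the turntable's black bar knob, on its axis above the cover, 98 mm above the worktop: bar 46 mm long (point x), 18 mm thick (point y), z = 83 to 113 mm; under it a flange 32 mm wide at 80 to 84 mm. Grip it from above across the 18 mm. Turns with the turntable
- port (a point): centre of the round filling port, a 27 mm hole in the clear cover, at the level of the cover's top face (z up), 42 mm from the turntable's axis toward the front
- vial_mouth (a point): centre of the mouth (14 mm inside) of the open vial that comes next; turns with the turntable; its rim is 8 mm below the cover's top face
- pipette: larger pipette, white, grey tip, 195 mm long, hanging upright in a notch of the stand. Origin: lower end of the tip; z up its axis, y along the stand's length. Tip cone to 48 mm up (2.4 to 10 mm wide), shaft to 104 (16 wide), round collar 104 to 109 (29 wide) by which it hangs, handle 109 to 182, plunger button (15 wide) to 195. 0.09 to 0.14 kg
- handle (a point): point on the larger pipette's axis where to grip its handle, 158 mm above the tip's end; pipette axes. There it is 24 mm along y between flat sides (grip across y) and 28 mm along x; finger hook on the +x side (13 mm proud, 162 to 182 mm up), dark volume window on -x
- small_pipette: smaller pipette, white, no tip fitted, 114 mm long, handle 20x17 mm, hanging in the other notch; origin at its lower end, z up. To be left alone
- stand: white pipette stand, fixed, base 77x124 mm: a fork plate 8 mm thick, top face 124 mm above the worktop, with two 21 mm wide notches centred at x = 0, y = -38 and +38 mm, open to the front (-x). Nothing of it stands higher. Origin on the worktop; y along its length. A pipette comes out by lifting it 10 mm and drawing it to -x, or straight up by 120 mm
- stain_bottle_eosin: brown bottle, 48 mm wide, 104 mm tall, black cap, standing loose in the row between the changer and the pipette stand; origin under its centre, z up. To be left alone.
- stain_bottle_blue: brown bottle without a dark cap, 45 mm wide, 98 mm tall, standing loose in the row between the changer and the pipette stand; origin under its centre, z up. To be left alone.
- immersion_oil: small slim brown bottle, 26 mm wide, 64 mm tall, black cap, standing loose in the row between the changer and the pipette stand; origin under its centre, z up. To be left alone.
- coverslips: flat card box, 54x53x20 mm, lying on the worktop in front of the bottles; origin under its centre, z up. To be left alone.

How it is judged:
By the outcome, as a careful person would: the job done as asked, in the order asked, and still so for the second after the job is handed in, while the arm keeps its last pose, push and grip.
It also fails if it takes over 54 s, if anything falls off the work surface, if the arm or the gripper's body presses on something with over 40 N, if the wrist force passes 120 N, or if a joint passes its speed limit or range.

## Robot

A 6-joint arm with a two-finger parallel gripper is mounted at the origin on a cart in front of the work surface, level with it; the furniture and walls round the work are solid. World frame = base frame: x ahead of the robot, y to its left, z up, the work surface at z = 0. Lengths are in m, angles in degrees, forces in N, time in s.
With the tool pointing down it reaches from about 0.4 to 0.825 m from the base axis. Payload 7 kg.
Tool frame: the origin (TCP) lies on the centre line of the jaws, within the pads' length; the fingertips stand 8 mm ahead of it and the grasp point (between the pads) lies 11 mm behind it; z points along the fingers, y is the line along which they close (so a half turn about z gives the same grasp; the last joint's range is limited). The gripper opens to 88 mm and grips with 3 to 60 N. Pads are 19 mm wide; open, the fingers measure 130 mm over their backs; the gripper's body (78 mm by 193 mm) begins 47 mm behind the grasp point.
Start: joints at [-54.54, 20.546, 0.682, 0, -70.136, -16.507], TCP at [0.219, -0.638, 0.235] pointing down, gripper open.
Joint ranges: [-176.03, 176.03], [-82.01, 121.73], [-58.28, 71.71], [-173.87, 95.51], [-174.79, -0.11], [-173.66, 173.66]. Speed limits (degrees/s): [136.94, 136.94, 172.46, 180, 180, 180].

## Interface

Orientations are given as [roll, pitch, yaw] about the fixed x, y, z axes, in that order (R = Rz(yaw) Ry(pitch) Rx(roll)).
In Python, from plant import ctrl, vision gives the robot as it stands. The module is installed in compiled form; this text tells all that it offers.
- The arm moves only by the tool move_arm, never from a script. Its argument "moves" is one flat list of numbers, 7 for each row, row after row: the finger opening in cm, from 0 to 8.76, then the shift along the tool's x, y, z in cm, then the turn, a rotation vector about the tool's x, y, z in rad. A call has 1 to 8 rows; each row shifts and turns the commanded pose from where the row before left it, along the tool's axes as they then stand; what a row does not reach is not made up. A row lasts 1/10 s, in which the tool goes at most 50 mm and 8.59 degrees, less where a joint would pass 70% of its speed; a pose out of reach is approached as far as the arm can. A call with a gripper value outside its range is refused whole. The fingers move at their own pace and stop on an object; the grip force is fixed at half the most. Time passes only in rows, so rows that do not move let the fingers close. It gives the time, the measured TCP pose, the force, the opening and the grip force at its end, in the units of the state.
- ctrl.get_obs(): the state, without advancing time (a new reading comes with each control period).
- vision.snapshot(name): name is "scene" or "top" or "wrist"; returns (picture, depth): 480x640x3 uint8, red, green, blue; 480x640 float32, m along the optical axis (not along the pixel's ray), 0 where there is no reading.
- vision.camera_model(name): a dict with "vertical_fov" (degrees; the focal length in pixels is half the picture's height over the tangent of half this angle, whatever the lens; pixels are square), "cx", "cy" (the principal point, pixels), "cam_to_world" (4x4, takes a point from camera to world coordinates). Camera axes: x right, y down, z forward; pixel columns grow to the right and rows downward; lengths in m; the calibration is good to about 2 mm. A picture is of the moment at which its call begins: read the wrist's pose just before it. camera_model takes no time and is no camera call; for the wrist camera it gives the pose at the moment of the call.
- ctrl.close_job(): hands the job in; it is judged then, once.
The state is a dict: "clock": time; "joint_pos": joint angles; "qvel": joint speeds; "tau": joint torques, N m; "tool_pos": TCP position; "orientation": TCP orientation; "force": force on the tool from outside, world axes, zero at the start; "moment": the same for the moment, N m; "opening": finger opening in m; "gripper_force": force on a finger pad.
Only numpy, scipy, OpenCV 4.12 (cv2) and the standard library are available. Lean on these libraries where they do the work, as an engineer would, in place of code of your own. Each camera call takes 0.05 s, during which the arm holds its last target. There are 200 camera calls.

## Working session

There is one attempt and no reset: what is moved stays moved. The work goes in short steps, Python scripts to look and compute and a tool call to move; the robot and the scene stay as the last step left them, time stands still between calls to the robot, and variables do not carry over. Pictures are saved under pics/ and viewed, at most 10 in all, crops included, and the job is handed in when it is done.

Besides the shell and the picture viewer there is one more tool, called after "Call:" by a JSON object that holds its "api" and its "payload". move_arm: Moves the arm, as the interface text tells. Its arguments: {"type":"object","properties":{"moves":{"type":"array"}},"required":["moves"]}

```bash
mkdir -p pics
cat > h.py <<'E'
import numpy as np, cv2
from plant import ctrl, vision
def snap(n):
    m=vision.camera_model(n); p,d=vision.snapshot(n); return p,d,m
def world(d,m):
    H,W=d.shape; f=H/2/np.tan(np.radians(m["vertical_fov"])/2)
    v,u=np.mgrid[:H,:W]; P=np.stack([(u-m["cx"])/f*d,(v-m["cy"])/f*d,d],-1)
    T=np.array(m["cam_to_world"]); return P@T[:3,:3].T+T[:3,3]
E
python3 - <<'E'
from h import *
for n in("top","scene"):
    p,d,m=snap(n); cv2.imwrite(f"pics/{n}0.png",p[:,:,::-1]); np.savez(f"{n}0.npz",p=p,W=world(d,m),d=d)
    print(n,m)
print(ctrl.get_obs())
E
```

```text
top {'vertical_fov': 52.11826016844517, 'cx': 320.1333718229053, 'cy': 236.87019029500192, 'cam_to_world': array([[-0.0181643 , -0.99789214,  0.06230036,  0.41062638],
       [-0.99970282,  0.01711337, -0.01736104,  0.29115315],
       [ 0.01625828, -0.06259719, -0.99790644,  0.98720716],
       [ 0.        ,  0.        ,  0.        ,  1.        ]])}
scene {'vertical_fov': 44.19273212449084, 'cx': 317.21593900148355, 'cy': 242.4426822896814, 'cam_to_world': array([[-0.34911627,  0.77966611, -0.51984477,  0.89762341],
       [ 0.93699329,  0.28292324, -0.20493416,  0.46135255],
       [-0.01270405, -0.55863691, -0.82931502,  0.84483729],
       [ 0.        ,  0.        ,  0.        ,  1.        ]])}
{'clock': 0.1, 'joint_pos': array([-5.45396336e+01,  2.05858057e+01,  6.40369569e-01, -1.94378328e-02,
       -7.01365147e+01, -1.65084274e+01]), 'qvel': array([ 0.08292716, -0.10745977,  0.08119419,  0.0826846 , -0.06409953,
       -0.02622173]), 'tau': array([-1.22962847e-03, -5.84163380e+01,  2.93754154e+01,  7.01558679e+00,
        1.01915500e-02, -6.80142057e-05]), 'tool_pos': array([ 0.21908831, -0.63800685,  0.23373847]), 'orientation': array([ 1.79916234e+02, -5.76842514e-03, -1.61054674e+02]), 'force': array([-0.55914183, -0.0415599 , -0.32181919]), 'moment': array([0.05926535, 0.0086993 , 0.00839854]), 'gripper_force': 0.0, 'opening': 0.08750961126849886}
```

View pics/top0.png

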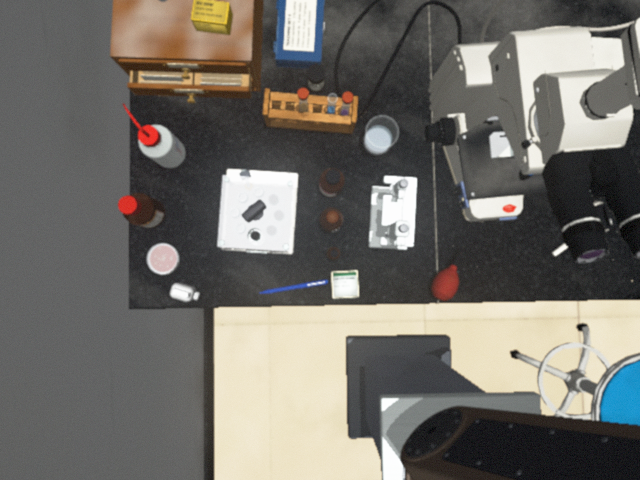

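View pics/scene0.png

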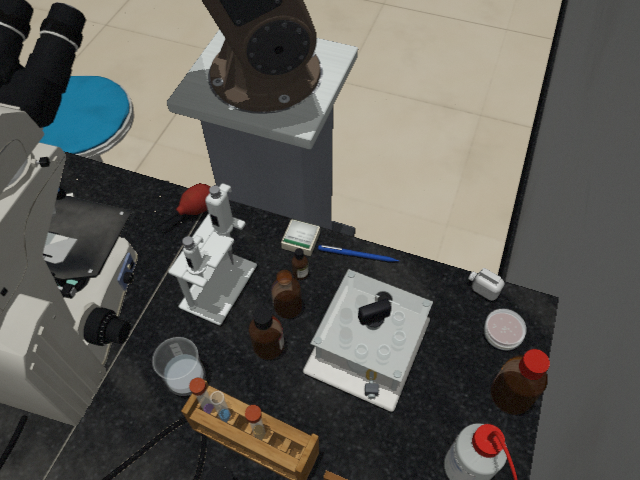

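The top view shows the changer with its knob at about (254,210) and the port at (255,236). The pipettes are at about (403,230), probably the large one, and (405,185). The bottles stand at x≈330. Next I'll measure these and zoom in.

Run:
```python
from h import *
t=np.load("top0.npz"); s=np.load("scene0.npz")
a=cv2.resize(t['p'][150:310,205:465],None,fx=3,fy=3,interpolation=cv2.INTER_CUBIC)[:,:,::-1]
cv2.imwrite("pics/t1.png",a)
b=cv2.resize(s['p'][170:370,160:440],None,fx=2.8,fy=2.8,interpolation=cv2.INTER_CUBIC)[:,:,::-1]
cv2.imwrite("pics/s1.png",b)
for n,z in(("t",t),("s",s)):
    W=z['W']; p=z['p'].astype(int); X,Y,Z=W[...,0],W[...,1],W[...,2]
    box=(X>.3)&(X<.75)&(Y>0.0)&(Y<.55)&(z['d']>0)
    # knob: dark, z 0.085-.12
    dark=(p.max(-1)<70)
    k=box&dark&(Z>.100)&(Z<.122)&(Y>.25)
    Q=W[k]; print(n,"knob",k.sum(),np.median(Q,0)); 
    if k.sum()>10: print(cv2.minAreaRect((Q[:,:2]*1000).astype(np.float32)))
    white=box&(p.min(-1)>110)
    k=white&(Z>.13)&(Z<.25)&(Y<.3)
    nl,l=cv2.connectedComponents(k.astype(np.uint8))
    for i in range(1,nl):
        Q=W[l==i]
        if len(Q)>15: print(n,"pip",len(Q),Q.mean(0),Q.min(0),Q.max(0))
    k=white&(Z>.118)&(Z<.13)&(Y<.3); Q=W[k]; print("fork",k.sum(),Q.min(0),Q.max(0),cv2.minAreaRect((Q[:,:2]*1000).astype(np.float32)))
    k=white&(Z>.01)&(Z<.03)&(Y>.2); Q=W[k]; print("base",k.sum(),Q.min(0),Q.max(0),cv2.minAreaRect((Q[:,:2]*1000).astype(np.float32)))
W=t['W']
for u,v in[(255,236),(403,230),(405,185),(403,182),(332,182),(330,220),(335,253),(345,284),(254,210),(500,200)]: print(u,v,W[v,u])
# tall things around
m=(W[...,2]>.15)&(t['d']>0); print("Z>.15 cols<470 near:", [ (W[v,u].round(3).tolist()) for v,u in np.argwhere(m)[::700] if u<560])
```

```text
t knob 85 [0.57766965 0.25559612 0.10389133]
((538.4432373046875, 317.4534912109375), (23.22488784790039, 165.92408752441406), 31.020137786865234)
t pip 873 [0.72326439 0.02218057 0.22004484] [6.96505979e-01 2.53522704e-05 1.98682575e-01] [0.74980741 0.04736573 0.24759964]
t pip 214 [0.54212106 0.1406208  0.17323511] [0.52487858 0.12496265 0.13002286] [0.559021   0.14962275 0.19526217]
t pip 17 [0.52950059 0.02034221 0.17520427] [0.52554888 0.01745889 0.17312559] [0.53242713 0.02332573 0.17714813]
t pip 402 [0.46757136 0.14815974 0.19338376] [0.44482457 0.13326172 0.13008506] [0.4854255  0.1574742  0.21739448]
fork 1514 [0.44570384 0.10268299 0.11825769] [0.71938127 0.25770693 0.12998555] ((589.5374755859375, 163.2573699951172), (303.0706481933594, 100.17097473144531), 18.920717239379883)
base 1498 [0.35044658 0.20123086 0.01001063] [0.65213144 0.54962634 0.02999186] ((501.24700927734375, 375.3951416015625), (348.3872985839844, 301.68280029296875), 89.98531341552734)
s knob 623 [0.52151141 0.38923915 0.11333107]
((542.2825927734375, 332.23089599609375), (163.40115356445312, 96.175704
[... 3678 characters left out ...]
0.165], [0.278, 0.66, 0.308], [0.239, 0.659, 0.172], [0.258, 0.659, 0.309], [0.211, 0.659, 0.159], [0.235, 0.659, 0.295], [0.228, 0.659, 0.306], [0.185, 0.051, 0.221], [0.222, 0.66, 0.32], [0.218, 0.66, 0.321], [0.215, 0.008, 0.369], [0.201, 0.658, 0.286], [0.17, 0.078, 0.239], [0.206, 0.025, 0.364], [0.212, 0.66, 0.356], [0.158, 0.659, 0.201], [0.16, 0.087, 0.257], [0.189, 0.049, 0.353], [0.21, 0.02, 0.422], [0.208, 0.659, 0.39], [0.17, 0.659, 0.291], [0.122, 0.66, 0.165], [0.14, 0.116, 0.26], [0.163, 0.086, 0.33], [0.182, 0.059, 0.39], [0.198, 0.035, 0.44], [0.168, 0.66, 0.344], [0.118, 0.659, 0.222], [0.13, 0.128, 0.293], [0.161, 0.085, 0.379], [0.188, 0.052, 0.453], [0.157, 0.66, 0.354]]
```

View pics/t1.png

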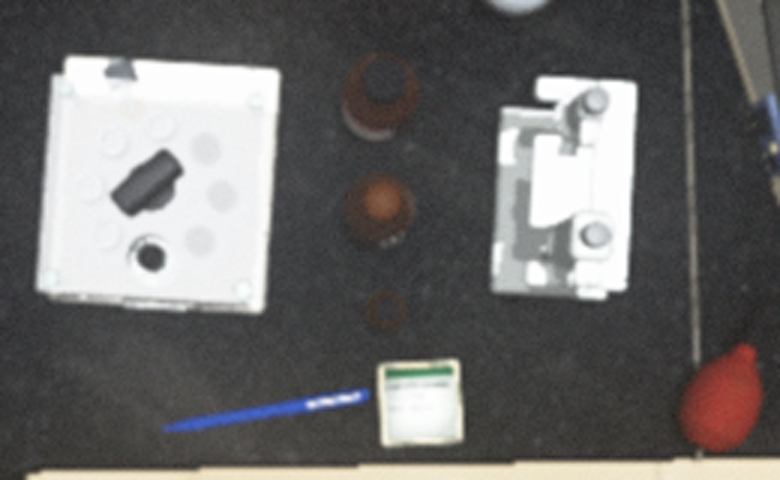

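View pics/s1.png

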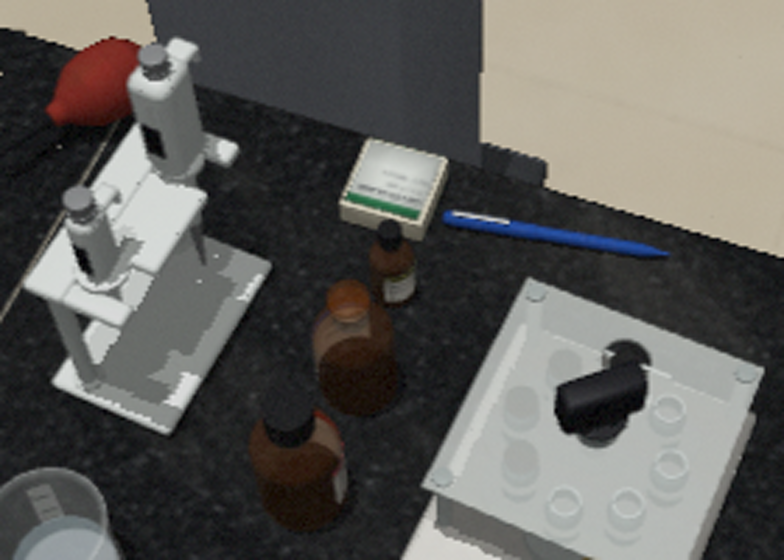

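The crops show the fork notches open toward the changer (+Y). The larger pipette is at t1 (597,235), nearest the robot. The post heads are at t1 (65,88), (255,102), (242,289) and (48,277). I'll refine these positions and check microscope clearance for the swing.

```bash
cat >> h.py <<'E'
def ray(m,u,v,z,H=480):
    f=H/2/np.tan(np.radians(m["vertical_fov"])/2); T=np.array(m["cam_to_world"])
    r=T[:3,:3]@[(u-m["cx"])/f,(v-m["cy"])/f,1]; return T[:3,3]+r*(z-T[2,3])/r[2]
E
python3 - <<'E'
from h import *
m=vision.camera_model("top"); ms=vision.camera_model("scene")
def fit(P):
    P=np.array(P)[:,:2]; print(P.round(4).tolist(),"centre",P.mean(0)); d=P-P.mean(0)
    print("yaw of diagonals", [round(np.degrees(np.arctan2(*x[::-1])),1) for x in d],"r",np.linalg.norm(d,axis=1))
fit([ray(m,205+a/3,150+b/3,.069) for a,b in[(65,88),(255,102),(242,289),(48,277)]])
print("port",ray(m,205+150/3,150+256/3,.066))
q=[ray(ms,160+a/2.8,170+b/2.8,.069) for a,b in[(535,292),(745,375),(440,476)]]
print("scene posts",[x[:2].round(4) for x in q]," centre from opposite",(q[1]+q[2])[:2]/2)
t=np.load("top0.npz"); s=np.load("scene0.npz")
for n,z in(("t",t),("s",s)):
    W=z['W'];p=z['p'].astype(int);X,Y,Z=W[...,0],W[...,1],W[...,2]
    k=(abs(X-.515)<.05)&(abs(Y-.395)<.05)&(Z>.109)&(Z<.125)&(p.max(-1)<90)
    Q=W[k];print(n,k.sum(),Q.mean(0),cv2.minAreaRect((Q[:,:2]*1000).astype(np.float32)))
    # button top of both pipettes, handle
    for c in((.467,.147,.203),(.543,.138,.185)):
        k=(abs(X-c[0])<.03)&(abs(Y-c[1])<.03)&(Z>c[2]); Q=W[k];print(n,"pip top",k.sum(),np.median(Q,0),Q.max(0),Q.min(0))
    k=(abs(X-.467)<.035)&(abs(Y-.147)<.04)&(Z>.183)&(Z<.203);Q=W[k];print(n,"handle top",k.sum(),Q.min(0),Q.max(0),cv2.minAreaRect((Q[:,:2]*1000).astype(np.float32)))
    k=(Z>.119)&(Z<.128)&(X>.4)&(X<.6)&(Y>.08)&(Y<.19)&(p.min(-1)>110);Q=W[k];print(n,"plate",k.sum(),Q.min(0),Q.max(0),cv2.minAreaRect((Q[:,:2]*1000).astype(np.float32)))
W=t['W'];X,Y,Z=W[...,0],W[...,1],W[...,2]
for y in np.arange(-.45,.1,.05):
    k=(Y>y)&(Y<y+.05)&(Z>.12)&(X>.25)&(t['d']>0)
    if k.sum():print(round(y,2),"minX",X[k].min().round(3),"maxZ",Z[k].max().round(3),"X<.55 maxZ",Z[k&(X<.55)].max(initial=0))
E
```

```text
[[0.5795, 0.4492], [0.5688, 0.3302], [0.4513, 0.34], [0.4609, 0.4605]] centre [0.51513159 0.39495409]
yaw of diagonals [np.float64(40.1), np.float64(-50.4), np.float64(-139.2), np.float64(129.6)] r [0.08416464 0.08411561 0.0842313  0.08505337]
port [0.47312544 0.39734374 0.066     ]
scene posts [array([0.4486, 0.3387]), array([0.459 , 0.4588]), array([0.5683, 0.328 ])]  centre from opposite [0.51365454 0.39339438]
t 35 [0.51239435 0.39246662 0.11173188] ((515.5242919921875, 394.8575134277344), (15.850732803344727, 38.03498077392578), 42.166778564453125)
t pip top 83 [0.47223282 0.14493704 0.21445081] [0.4811584  0.15227435 0.21739448] [0.46360601 0.13800124 0.20305919]
t pip top 60 [0.54725755 0.13797    0.19145777] [0.55471895 0.14445791 0.19526217] [0.54131061 0.13124799 0.18936946]
t handle top 246 [0.44482457 0.13326172 0.183838  ] [0.48519627 0.15672517 0.20295522] ((465.0026550292969, 144.99887084960938), (23.471315383911133, 40.33805847167969), 89.80937194824219)
t plate 1447 [0.44570384 0.10268299 0.11910291] [0.57316841 0.16910388 0.12792276] ((509.5299072265625, 135.5928802
[... 346 characters left out ...]
775954 0.13848396 0.19411096] [0.55310238 0.1445071  0.1977217 ] [0.53874032 0.13038128 0.18509052]
s handle top 312 [0.44283668 0.13015218 0.1830297 ] [0.48565987 0.15678206 0.20292174] ((464.403076171875, 146.14895629882812), (24.924392700195312, 42.25604248046875), 74.71196746826172)
s plate 1248 [0.4480418  0.10167766 0.11944585] [0.57135572 0.16808303 0.12799874] ((508.35516357421875, 134.77357482910156), (59.10817337036133, 123.11217498779297), 85.44337463378906)
-0.15 minX 0.416 maxZ 0.41 X<.55 maxZ 0.4102698639964857
-0.1 minX 0.414 maxZ 0.475 X<.55 maxZ 0.425502957670721
-0.05 minX 0.411 maxZ 0.545 X<.55 maxZ 0.4302904427826345
-0.0 minX 0.52 maxZ 0.315 X<.55 maxZ 0.1801065135363702
```

The changer axis is about (0.5145, 0.394) at yaw −5°, and the knob's long axis lies at −50°, which matches a −45° click. The large pipette's axis is about (0.472, 0.1455). The microscope eyepieces are in the way at X≈0.41, z≈0.43, so I'll rise first and cross over them.

Call:
{"api": "move_arm", "payload": {"moves": [8,0,0,-5,0,0,0,8,0,0,-5,0,0,0,8,0,0,-5,0,0,0,8,0,0,-5,0,0,0,8,0,0,-5,0,0,0,8,0,0,-2,0,0,0]}}

```text
clock: 0.7
tool_pos: [0.2187, -0.6387, 0.5102]
orientation: [-179.6, 0.0, -161.1]
force: [-0.5, -0.4, 0.5]
opening: 0.0804
gripper_force: 0.0
```

Run:
```python
from h import *
o=ctrl.get_obs(); print(o['joint_pos'].round(2),o['tool_pos'],o['orientation'])
t=np.load("top0.npz");W=t['W'];X,Y,Z=W[...,0],W[...,1],W[...,2]
k=(Y>-.2)&(Y<.03)&(X>.3)&(X<.7)&(Z>.3);Q=W[k]
r=np.hypot(Q[:,0],Q[:,1])
for a in np.arange(.3,.7,.05):
    s=(r>a)&(r<a+.05); print(round(a,2), s.sum(), Q[s,2].max(initial=0).round(3), Q[s,1].min(initial=9).round(3),Q[s,1].max(initial=-9).round(3))
p=t['p']; print([W[v,u].round(3).tolist() for v,u in((250,590),(230,560),(280,600),(200,600),(100,500),(100,600),(200,635))])
```

```text
[-5.454e+01  1.890e+01  3.288e+01  9.000e-02 -1.036e+02 -1.651e+01] [ 0.21868878 -0.63868818  0.51017936] [-1.79619353e+02  2.16545438e-02 -1.61071757e+02]
0.3 0 0.0 9.0 -9.0
0.35 0 0.0 9.0 -9.0
0.4 1449 0.43 -0.107 -0.014
0.45 2788 0.425 -0.104 -0.009
0.5 3833 0.41 -0.117 -0.009
0.55 5570 0.541 -0.115 -0.002
0.6 4272 0.545 -0.108 -0.005
0.65 1815 0.398 -0.112 -0.002
[[0.425, -0.03, 0.425], [0.478, -0.212, 0.003], [0.375, -0.292, -0.002], [0.538, -0.301, -0.003], [0.665, -0.005, 0.246], [0.598, -0.044, 0.437], [0.485, -0.098, 0.407]]
```

Call:
{"api": "move_arm", "payload": {"moves": [8,0,0,-4,0,0,0,8,0,0,-4,0,0,0,8,0,4,0,0,0,0,8,0,4,0,0,0,0,8,0,4,0,0,0,0,8,0,4,0,0,0,0,8,0,4,0,0,0,0,8,0,4,0,0,0,0]}}

```text
clock: 1.5
tool_pos: [0.1405, -0.4099, 0.5841]
orientation: [180.0, -0.0, -161.1]
force: [0.2, 1.4, 0.9]
opening: 0.0803
gripper_force: 0.0
```

Run:
```python
from h import *
o=ctrl.get_obs(); print(o['joint_pos'].round(2),o['tool_pos'],o['orientation'])
```

```text
[-4.4820e+01 -4.5700e+00  1.5050e+01 -1.0000e-02 -1.0965e+02 -2.6240e+01] [ 0.14048331 -0.40986947  0.58406088] [ 1.79962495e+02 -7.19422758e-03 -1.61056105e+02]
```

Call:
{"api": "move_arm", "payload": {"moves": [8,-4.5,0.24,0,0,0,-0.105,8,-4.5,0.24,0,0,0,-0.105,8,-4.5,0.24,0,0,0,-0.105,8,-4.5,0.24,0,0,0,-0.105,8,-4.5,0.24,0,0,0,-0.105,8,-4.5,0.24,0,0,0,-0.105,8,-4.5,0.24,0,0,0,-0.105,8,-4.5,0.24,0,0,0,-0.105]}}

```text
clock: 2.3
tool_pos: [0.398, -0.1705, 0.584]
orientation: [179.9, -0.0, -112.7]
force: [1.7, -0.5, -0.6]
opening: 0.0799
gripper_force: 0.0
```

Call:
{"api": "move_arm", "payload": {"moves": [8,-4.5,0.24,0,0,0,-0.105,8,-4.5,0.24,0,0,0,-0.105,8,-4.5,0.24,0,0,0,-0.105,8,-4.5,0.24,0,0,0,-0.105,8,-4.5,0.24,0,0,0,-0.105,8,-4.5,0.24,0,0,0,-0.105,8,-4.5,0.24,0,0,0,-0.105,8,-4.5,0.24,0,0,0,-0.105]}}

```text
clock: 3.1
tool_pos: [0.389, 0.1797, 0.584]
orientation: [179.9, -0.0, -64.5]
force: [0.6, -0.0, 0.0]
opening: 0.0803
gripper_force: 0.0
```

```bash
cat >> h.py <<'E'
from scipy.spatial.transform import Rotation as R
def to(tx,ty,tz,closing):
    "cm in tool axes and rad about tool z to reach target, closing = desired world angle of jaw line"
    o=ctrl.get_obs(); M=R.from_euler('xyz',o['orientation'],degrees=True).as_matrix()
    d=M.T@(np.array([tx,ty,tz])-o['tool_pos'])*100
    a=np.degrees(np.arctan2(M[1,1],M[0,1])); da=(closing-a+90)%180-90
    print("pos",o['tool_pos'].round(4),"ori",o['orientation'].round(2),"jaw",a.round(2),"J",o['joint_pos'].round(1),"clock",o['clock'])
    print("shift cm",d.round(2),"turn about world z deg",da.round(2),"rotvec z",np.radians(-da).round(3))
E
python3 -c "
from h import *
to(.5145,.394,.18,40)"
```

```text
pos [0.389  0.1797 0.584 ] ori [ 1.7994e+02 -1.0000e-02 -6.4530e+01] jaw -154.53 J [  51.4   -5.    14.6   -0.  -109.7  -25.9] clock 3.1
shift cm [-13.97 -20.59  40.37] turn about world z deg 14.53 rotvec z -0.254
```

Call:
{"api": "move_arm", "payload": {"moves": [5,0,0,0,0,0,-0.127,5,0,0,0,0,0,-0.127,5,-1.4,-3.9,2.5,0,0,0,5,-1.4,-3.9,2.5,0,0,0,5,-1.4,-3.9,2.5,0,0,0,5,-1.4,-3.9,2.5,0,0,0,5,-1.4,-3.9,2.5,0,0,0,5,-1.35,-3.9,2.5,0,0,0]}}

```text
clock: 3.9
tool_pos: [0.5169, 0.393, 0.4331]
orientation: [180.0, -0.0, -50.2]
force: [-0.5, -0.4, 0.6]
opening: 0.0501
gripper_force: 0.0
```

Call:
{"api": "move_arm", "payload": {"moves": [5,0,0,5,0,0,0,5,0,0,5,0,0,0,5,0,0,5,0,0,0,5,0,0,0,0,0,0]}}

```text
clock: 4.3
tool_pos: [0.5131, 0.3889, 0.2762]
orientation: [179.2, -0.0, -50.3]
force: [-0.9, 0.5, 0.2]
opening: 0.05
gripper_force: 0.0
```

Run:
```python
from h import *
p,d,m=snap("wrist"); cv2.imwrite("pics/w1.png",p[:,:,::-1]); W=world(d,m); np.savez("w1.npz",p=p,W=W)
X,Y,Z=W[...,0],W[...,1],W[...,2]
k=(abs(X-.515)<.05)&(abs(Y-.395)<.05)&(Z>.108)&(Z<.12)&(p.max(-1)<110)
Q=W[k];print(k.sum(),Q.mean(0),cv2.minAreaRect((Q[:,:2]*1000).astype(np.float32)))
to(.5145,.394,.096,40)
```

```text
1188 [0.51581038 0.39642962 0.11050121] ((515.540283203125, 396.9397277832031), (17.009248733520508, 44.636383056640625), 39.695655822753906)
pos [0.5152 0.3903 0.2816] ori [ 1.7959e+02 -9.0000e-02 -5.0240e+01] jaw -140.24 J [ 54.4  16.7   1.3  -0.  -75.  -14.6] clock 4.35
shift cm [-0.36 -0.32 18.56] turn about world z deg 0.24 rotvec z -0.004
```

View pics/w1.png

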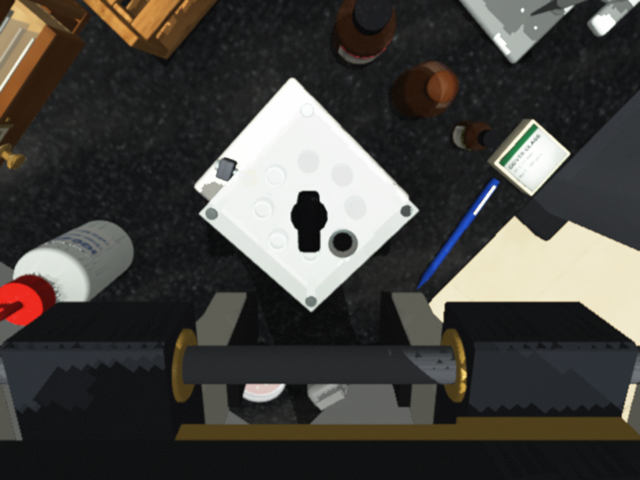

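The wrist view shows the knob at (309,222) with its long axis vertical in the image, so the jaws close squarely across it. The port is at (342,243). I'll descend partway and re-centre.

Call:
{"api": "move_arm", "payload": {"moves": [5,-0.3,-0.4,4,0,0,0,5,0,0,4,0,0,0,5,0,0,3,0,0,0,5,0,0,1,0,0,0,5,0,0,0,0,0,0,5,0,0,0,0,0,0]}}

```text
clock: 4.95
tool_pos: [0.5189, 0.3978, 0.1678]
orientation: [-179.8, 0.0, -50.2]
force: [0.4, -0.1, 1.2]
opening: 0.0503
gripper_force: 0.0
```

Run:
```python
from h import *
p,d,m=snap("wrist"); W=world(d,m)
X,Y,Z=W[...,0],W[...,1],W[...,2]
k=(abs(X-.515)<.05)&(abs(Y-.395)<.05)&(Z>.107)&(Z<.12)&(p.max(-1)<110)
Q=W[k];print(k.sum(),Q.mean(0),cv2.minAreaRect((Q[:,:2]*1000).astype(np.float32)))
to(.515,.395,.096,40)
```

```text
2621 [0.51632792 0.39576136 0.1103788 ] ((515.572021484375, 396.7246398925781), (17.579421997070312, 44.90790939331055), 40.72494125366211)
pos [0.5188 0.3978 0.1678] ori [-1.7974e+02  2.0000e-02 -5.0210e+01] jaw -140.21 J [ 54.6  21.1  -7.6   0.1 -61.1 -14.8] clock 5.0
shift cm [-0.02  0.5   7.18] turn about world z deg 0.21 rotvec z -0.004
```

Call:
{"api": "move_arm", "payload": {"moves": [5,-0.05,0.43,2,0,0,0,5,0,0,3,0,0,0,5,0,0,2.1,0,0,0,5,0,0,0,0,0,0,5,0,0,0,0,0,0,1,0,0,0,0,0,0,1,0,0,0,0,0,0,1,0,0,0,0,0,0]}}

```text
clock: 5.8
tool_pos: [0.5142, 0.3946, 0.0948]
orientation: [-179.9, 0.0, -50.2]
force: [0.7, -0.2, 0.1]
opening: 0.0314
gripper_force: 0.0
```

Call:
{"api": "move_arm", "payload": {"moves": [1,0,0,0,0,0,0,1,0,0,0,0,0,0,1,0,0,0,0,0,0]}}

```text
clock: 6.1
tool_pos: [0.5151, 0.3953, 0.0942]
orientation: [-179.8, 0.0, -50.2]
force: [5.1, 2.3, -1.8]
opening: 0.0177
gripper_force: 30.0
```

Gripped, opening 17.7 mm. Now I'll turn the knob 45° anticlockwise.

Call:
{"api": "move_arm", "payload": {"moves": [1,0,0,0,0,0,-0.1,1,0,0,0,0,0,-0.1,1,0,0,0,0,0,-0.12,1,0,0,0,0,0,-0.12,1,0,0,0,0,0,-0.12,1,0,0,0,0,0,-0.12,1,0,0,0,0,0,-0.11,1,0,0,0,0,0,0]}}

```text
clock: 6.9
tool_pos: [0.5153, 0.3956, 0.0942]
orientation: [-179.8, -0.1, -4.7]
force: [4.8, 4.1, -1.1]
opening: 0.018
gripper_force: 30.0
```

Call:
{"api": "move_arm", "payload": {"moves": [1,0,0,0,0,0,0,1,0,0,0,0,0,0]}}

```text
clock: 7.1
tool_pos: [0.5153, 0.3957, 0.0942]
orientation: [-179.8, -0.1, -4.9]
force: [4.8, 3.6, -1.1]
opening: 0.0175
gripper_force: 30.0
```

Call:
{"api": "move_arm", "payload": {"moves": [5,0,0,0,0,0,0,5,0,0,0,0,0,0,5,0,0,0,0,0,0,5,0,0,-3,0,0,0,5,0,0,-5,0,0,0,5,0,0,-5,0,0,0,5,0,0,-5,0,0,0,5,0,0,-4,0,0,0]}}

```text
clock: 7.9
tool_pos: [0.5139, 0.394, 0.3172]
orientation: [-179.9, -0.1, -5.0]
force: [0.9, 0.9, -0.0]
opening: 0.0501
gripper_force: 0.0
```

Run:
```python
from h import *
p,d,m=snap("wrist")
p,d,m=snap("top"); s,ds,ms=snap("scene"); W=world(ds,ms);X,Y,Z=W[...,0],W[...,1],W[...,2]
k=(abs(X-.515)<.05)&(abs(Y-.395)<.05)&(Z>.107)&(Z<.122)&(s.max(-1)<90)
Q=W[k];print(k.sum(),Q.mean(0),cv2.minAreaRect((Q[:,:2]*1000).astype(np.float32)))
p,d,m=snap("wrist"); W=world(d,m);X,Y,Z=W[...,0],W[...,1],W[...,2]
cv2.imwrite("pics/w2.png",p[:,:,::-1])
k=(abs(X-.515)<.05)&(abs(Y-.395)<.05)&(Z>.107)&(Z<.12)&(p.max(-1)<110)
Q=W[k];print(k.sum(),Q.mean(0),cv2.minAreaRect((Q[:,:2]*1000).astype(np.float32)))
np.savez("w2.npz",p=p,W=W); print(m)
to(.472,.146,.35,0); to(.472,.146,.35,90)
```

```text
401 [0.51655135 0.39433623 0.11442697] ((514.7498779296875, 394.01531982421875), (17.86115837097168, 47.081459045410156), 85.24592590332031)
1001 [0.5161239  0.39733936 0.11037875] ((515.214599609375, 397.2348327636719), (17.375818252563477, 46.02857971191406), 84.9582290649414)
{'vertical_fov': 59.23382857030971, 'cx': 318.68828651478134, 'cy': 240.81453793440755, 'cam_to_world': array([[-0.08723678, -0.95354278, -0.28835033,  0.59323746],
       [-0.99617334,  0.08195221,  0.03037284,  0.38877035],
       [-0.00533086,  0.28989654, -0.95704314,  0.46591267],
       [ 0.        ,  0.        ,  0.        ,  1.        ]])}
pos [0.5137 0.3942 0.3149] ori [-1.7988e+02 -5.0000e-02 -4.9800e+00] jaw -94.98 J [ 54.7  15.8   4.2  -0.  -78.3  30.3] clock 8.1
shift cm [-2.   25.08 -3.57] turn about world z deg -85.02 rotvec z 1.484
pos [0.5137 0.3942 0.3149] ori [-1.7988e+02 -5.0000e-02 -4.9800e+00] jaw -94.98 J [ 54.7  15.8   4.2  -0.  -78.3  30.3] clock 8.1
shift cm [-2.   25.08 -3.57] turn about world z deg 4.98 rotvec z -0.087
```

View pics/w2.png

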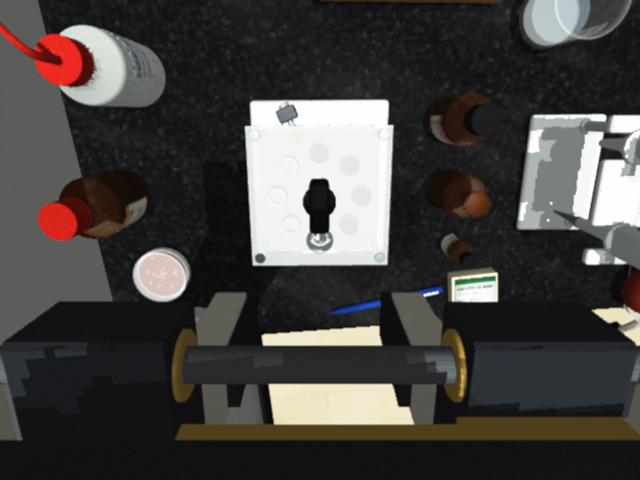

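The knob snapped to −5° and an open vial ring now shows under the port at (320,240). Next I'll go above the pipette, staying high.

Call:
{"api": "move_arm", "payload": {"moves": [5,0,0,-4,0,0,0,5,-0.3,4.5,0,0,0,0,5,-0.3,4.5,0,0,0,0,5,-0.4,4.5,0,0,0,0,5,-0.4,4.5,0,0,0,0,5,-0.6,4.5,0,0,0,0,5,0,2.6,0,0,0,0,5,0,0,0,0,0,0]}}

```text
clock: 8.9
tool_pos: [0.4709, 0.1428, 0.353]
orientation: [180.0, 0.1, -5.1]
force: [0.1, -0.3, 0.1]
opening: 0.0502
gripper_force: 0.0
```

Call:
{"api": "move_arm", "payload": {"moves": [5,0,0,0,0,0,0,5,0,0,0,0,0,0]}}

```text
clock: 9.1
tool_pos: [0.472, 0.1462, 0.3527]
orientation: [179.9, 0.1, -5.0]
force: [0.8, 0.3, 0.2]
opening: 0.0498
gripper_force: 0.0
```

Run:
```python
from h import *
p,d,m=snap("wrist"); W=world(d,m);X,Y,Z=W[...,0],W[...,1],W[...,2]; np.savez("w3.npz",p=p,W=W)
k=(abs(X-.465)<.035)&(abs(Y-.147)<.03)
u=np.argwhere(k&(Z>.1)); 
for lo,hi in((.208,.222),(.194,.206),(.18,.206),(.165,.18)):
    q=k&(Z>lo)&(Z<hi);Q=W[q];print(lo,q.sum(),Q.mean(0),Q.min(0),Q.max(0),cv2.minAreaRect((Q[:,:2]*1000).astype(np.float32)))
v0,u0=u.mean(0).astype(int); c=p[max(0,v0-100):v0+100,max(0,u0-130):u0+130]
print(v0,u0); cv2.imwrite("pics/w3.png",cv2.resize(c,None,fx=3,fy=3,interpolation=cv2.INTER_CUBIC)[:,:,::-1])
to(.472,.146,.35,90)
```

```text
0.208 333 [0.47142614 0.14660694 0.21253967] [0.46388567 0.13959751 0.20923798] [0.47819125 0.15399183 0.21488017] ((471.0306701660156, 146.71469116210938), (14.098945617675781, 14.118086814880371), 70.42154693603516)
0.194 938 [0.46896902 0.1469474  0.19759659] [0.44484529 0.13428202 0.19400224] [0.48550176 0.15887369 0.20545471] ((465.1091003417969, 146.97052001953125), (23.304874420166016, 40.302207946777344), 84.52325439453125)
0.18 1133 [0.46943891 0.14686577 0.19625544] [0.44402753 0.13382707 0.18023608] [0.48558098 0.15887369 0.20545471] ((464.81591796875, 147.33567810058594), (23.950361251831055, 40.819637298583984), 83.36589050292969)
0.165 131 [0.48432022 0.14532234 0.17218385] [0.47808061 0.13399081 0.16507736] [0.48671742 0.15714056 0.17991191] ((482.8345031738281, 145.1570281982422), (23.334150314331055, 6.682277679443359), 82.91883850097656)
399 325
pos [0.4721 0.1464 0.3527] ori [ 1.7995e+02  7.0000e-02 -4.9400e+00] jaw -94.94 J [ 40.1  -0.1  -9.7  -0.  -80.5  45. ] clock 9.15
shift cm [-0.01  0.04  0.27] turn about world z deg 4.94 rotvec z -0.086
```

View pics/w3.png

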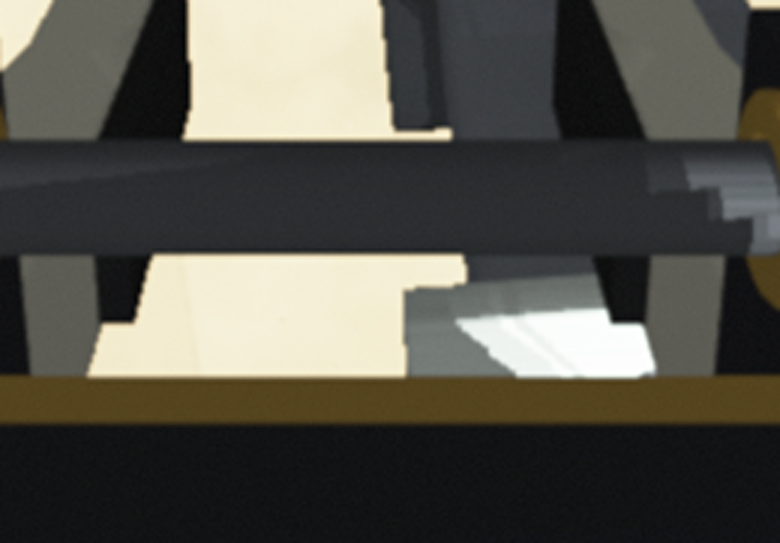

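The crop missed the pipette and shows only the gripper, but the depth data settle it. The button axis is at (0.4714, 0.1466). The handle is 24 mm wide along about 85°, with the hook toward −X. The current jaw line (−95°) already fits, so I'll descend to TCP z=0.167.

Call:
{"api": "move_arm", "payload": {"moves": [5,-0.07,-0.02,4,0,0,0,5,0,0,4,0,0,0,5,0,0,3.5,0,0,0,5,0,0,3,0,0,0,5,0,0,2.5,0,0,0,5,0,0,1.5,0,0,0,5,0,0,0,0,0,0,5,0,0,0,0,0,0]}}

```text
clock: 9.95
tool_pos: [0.4717, 0.1466, 0.1685]
orientation: [179.9, 0.0, -4.9]
force: [-0.1, 1.2, 0.4]
opening: 0.0501
gripper_force: 0.0
```

Run:
```python
from h import *
to(.4714,.1466,.167,85)
```

```text
pos [0.4717 0.1466 0.1685] ori [ 1.7994e+02  3.0000e-02 -4.9100e+00] jaw -94.91 J [ 40.1   6.7 -27.1   0.  -56.3  44.9] clock 9.95
shift cm [-0.03  0.01  0.15] turn about world z deg -0.09 rotvec z 0.001
```

Call:
{"api": "move_arm", "payload": {"moves": [5,0,0,0.1,0,0,0,3.5,0,0,0,0,0,0,3,0,0,0,0,0,0,2.6,0,0,0,0,0,0,2.6,0,0,0,0,0,0,1.5,0,0,0,0,0,0,1.5,0,0,0,0,0,0,1.5,0,0,0,0,0,0]}}

```text
clock: 10.75
tool_pos: [0.4715, 0.146, 0.1677]
orientation: [180.0, -0.0, -5.0]
force: [-0.2, -0.4, 2.5]
opening: 0.0239
gripper_force: 30.0
```

Call:
{"api": "move_arm", "payload": {"moves": [1.5,0,0,0,0,0,0,1.5,0,0,0,0,0,0]}}

```text
clock: 10.95
tool_pos: [0.4715, 0.146, 0.1677]
orientation: [180.0, -0.0, -5.0]
force: [-0.9, -1.3, 2.6]
opening: 0.0237
gripper_force: 30.0
```

Gripped at 24 mm. Lifting straight up.

Call:
{"api": "move_arm", "payload": {"moves": [1.5,0,0,-0.5,0,0,0,1.5,0,0,-1,0,0,0,1.5,0,0,-2,0,0,0,1.5,0,0,-2.5,0,0,0,1.5,0,0,-3,0,0,0,1.5,0,0,-3,0,0,0,1.5,0,0,-2.5,0,0,0,1.5,0,0,-1.5,0,0,0]}}

```text
clock: 11.75
tool_pos: [0.4719, 0.1463, 0.3306]
orientation: [-179.9, -0.2, -5.0]
force: [0.2, 0.7, -1.4]
opening: 0.0239
gripper_force: 30.0
```

Call:
{"api": "move_arm", "payload": {"moves": [1.5,0,0,-0.5,0,0,0,1.5,0,0,0,0,0,0,1.5,0,0,0,0,0,0]}}

```text
clock: 12.05
tool_pos: [0.471, 0.1459, 0.3317]
orientation: [180.0, 0.1, -5.0]
force: [-0.0, -0.4, -2.1]
opening: 0.0239
gripper_force: 30.0
```

```bash
cat >> h.py <<'E'
def pip(n,c,lo,hi,name):
    p,d,m=snap(n); W=world(d,m);X,Y,Z=W[...,0],W[...,1],W[...,2]
    k=(abs(X-c[0])<.03)&(abs(Y-c[1])<.025)&(Z>lo)&(Z<hi)&(d>0)
    np.savez(name,p=p,W=W); return p,W,k
E
python3 - <<'E'
from h import *
to(.4727,.398,.3,85)
p,W,k=pip("scene",(.4715,.146),.12,.32,"s2.npz")
Q=W[k]; 
for z in np.arange(.13,.32,.015):
    q=Q[(Q[:,2]>z)&(Q[:,2]<z+.015)]
    if len(q)>3: print(z.round(3),len(q),q.mean(0).round(4),(q.max(0)-q.min(0)).round(4))
cv2.imwrite("pics/s2.png",cv2.resize(p[100:340,130:450],None,fx=2.4,fy=2.4)[:,:,::-1])
E
```

```text
pos [0.471  0.1459 0.3317] ori [ 1.7997e+02  7.0000e-02 -4.9800e+00] jaw -94.98 J [ 40.1   0.2 -12.1  -0.  -77.8  44.9] clock 12.05
shift cm [ -2.01 -25.13   3.15] turn about world z deg -0.02 rotvec z 0.0
0.13 4 [0.4843 0.1376 0.1305] [0.0229 0.0319 0.0006]
0.19 14 [0.4702 0.1447 0.1983] [0.0032 0.0042 0.0147]
0.205 24 [0.471  0.1458 0.2121] [0.0052 0.0047 0.0141]
0.22 38 [0.4715 0.1463 0.2272] [0.0069 0.0066 0.0135]
0.235 55 [0.4722 0.1467 0.2423] [0.0086 0.0096 0.0147]
0.25 62 [0.4727 0.147  0.2576] [0.0095 0.0099 0.0143]
0.265 66 [0.4735 0.1475 0.2721] [0.0097 0.0111 0.0142]
0.28 85 [0.4754 0.1501 0.2897] [0.0211 0.0239 0.015 ]
0.295 177 [0.4778 0.1501 0.3023] [0.0229 0.0255 0.0149]
0.31 106 [0.4807 0.1494 0.3147] [0.0171 0.0252 0.0099]
```

View pics/s2.png

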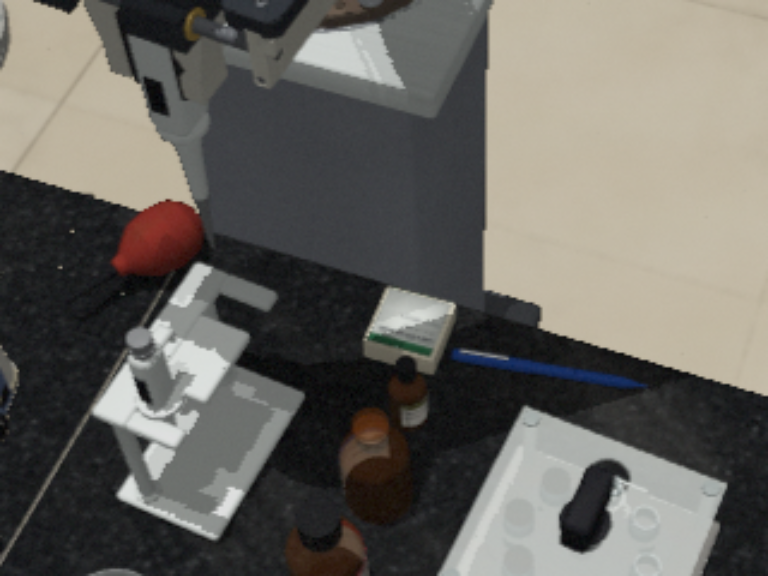

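The pipette hangs upright in the gripper, and the small pipette and bottles are undisturbed. The tip is at z≈0.184, well above the 0.104 bottles, so I'll go over them to the port.

Call:
{"api": "move_arm", "payload": {"moves": [1.5,-0.1,-1.5,0,0,0,0,1.5,-0.3,-3,0,0,0,0,1.5,-0.3,-4,0,0,0,0,1.5,-0.4,-4.5,0,0,0,0,1.5,-0.4,-4.5,0,0,0,0,1.5,-0.3,-4,0,0,0,0,1.5,-0.2,-2.6,0,0,0,0,1.5,0,-1,0,0,0,0]}}

```text
clock: 12.9
tool_pos: [0.4725, 0.4009, 0.3304]
orientation: [179.9, 0.1, -4.9]
force: [-0.3, -1.3, -1.8]
opening: 0.0242
gripper_force: 30.0
```

Call:
{"api": "move_arm", "payload": {"moves": [1.5,0,0,1,0,0,0,1.5,0,0,2,0,0,0,1.5,0,0,2.5,0,0,0,1.5,0,0,2,0,0,0,1.5,0,0,1,0,0,0,1.5,0,0,0,0,0,0,1.5,0,0,0,0,0,0,1.5,0,0,0,0,0,0]}}

```text
clock: 13.7
tool_pos: [0.4738, 0.3982, 0.2489]
orientation: [-179.9, -0.1, -5.0]
force: [-0.4, 0.4, -1.6]
opening: 0.0236
gripper_force: 30.0
```

Run:
```python
from h import *
to(.4727,.398,.2197,85)
for n in("scene","top"):
    p,W,k=pip(n,(.4727,.398),.075,.24,f"{n}3.npz"); Q=W[k]
    for z in np.arange(.075,.24,.015):
        q=Q[(Q[:,2]>z)&(Q[:,2]<z+.015)]
        if len(q)>3: print(n,z.round(3),len(q),q.mean(0).round(4),(q.max(0)-q.min(0)).round(4))
    m=vision.camera_model(n); T=np.linalg.inv(m["cam_to_world"]); f=240/np.tan(np.radians(m["vertical_fov"])/2)
    c=T@[.4727,.398,.066,1]; u,v=int(m["cx"]+f*c[0]/c[2]),int(m["cy"]+f*c[1]/c[2]); print(n,u,v)
    cv2.imwrite(f"pics/{n}3.png",cv2.resize(p[v-60:v+50,u-60:u+60],None,fx=5,fy=5,interpolation=cv2.INTER_CUBIC)[:,:,::-1])
```

```text
pos [0.4738 0.3982 0.2489] ori [-1.7991e+02 -7.0000e-02 -4.9800e+00] jaw -94.98 J [ 58.1  14.7  -5.7   0.  -69.5  26.9] clock 13.7
shift cm [-0.11  0.03  2.92] turn about world z deg -0.02 rotvec z 0.0
scene 0.09 8 [0.4959 0.4031 0.0973] [0.0297 0.0076 0.0145]
scene 0.105 93 [0.4949 0.3956 0.1145] [0.0306 0.0183 0.0131]
scene 0.12 15 [0.474  0.3969 0.1289] [0.0026 0.0043 0.0129]
scene 0.135 26 [0.4747 0.397  0.1429] [0.0047 0.0068 0.0148]
scene 0.15 38 [0.4755 0.3972 0.1579] [0.0055 0.0095 0.0142]
scene 0.165 47 [0.476  0.3971 0.1726] [0.0077 0.0114 0.0145]
scene 0.18 46 [0.4768 0.3973 0.1869] [0.0072 0.0114 0.0148]
scene 0.195 27 [0.4806 0.3978 0.2045] [0.0124 0.0271 0.0144]
scene 0.21 127 [0.4822 0.3988 0.2163] [0.0209 0.0272 0.0148]
scene 0.225 133 [0.4846 0.3975 0.2323] [0.0155 0.0245 0.015 ]
scene 383 300
top 254 235
```

View pics/scene3.png

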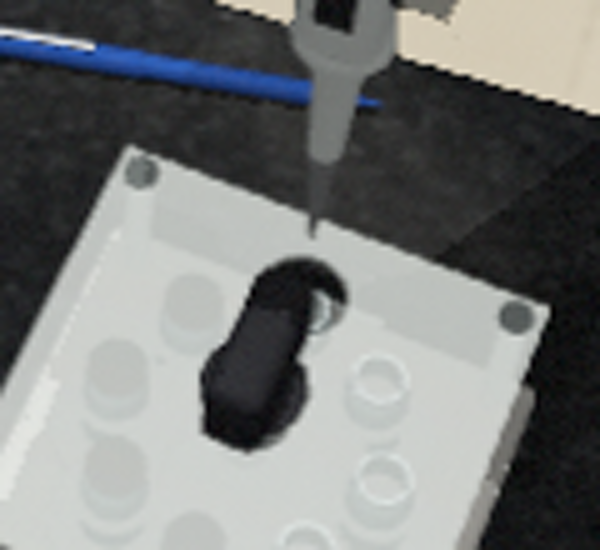

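The tip end is at crop (312,237) and the port hole is centred near (299,304). The tip looks nearly centred, so I'll compute the offset from the same camera.

Run:
```python
from h import *
m=vision.camera_model("scene"); g=lambda a,b:(323+a/5,240+b/5)
print("tip",ray(m,*g(312,238),.101)); print("port",ray(m,*g(299,304),.066))
# refine the port by projecting the 27 mm circle for candidate centres; compare with edges
T=np.linalg.inv(m["cam_to_world"]); f=240/np.tan(np.radians(m["vertical_fov"])/2)
def pr(P):
    c=T@np.r_[P,1]; return np.array([m["cx"]+f*c[0]/c[2],m["cy"]+f*c[1]/c[2]])
for C in((.4727,.398),(.4725,.3965),(.474,.397)):
    q=np.array([(pr([C[0]+.0135*np.cos(a),C[1]+.0135*np.sin(a),.066])-[323,240])*5 for a in np.arange(0,6.28,.1)])
    print(C,"u",q[:,0].min(),q[:,0].max(),"v",q[:,1].min(),q[:,1].max())
print("expected tip px under TCP",(pr([.4738,.3982,.101])-[323,240])*5)
W2=np.load("w2.npz"); 
m2=dict(vertical_fov=59.23382857030971,cx=318.688,cy=240.8145,cam_to_world=np.array([[-0.08723678,-0.95354278,-0.28835033,0.59323746],[-0.99617334,0.08195221,0.03037284,0.38877035],[-0.00533086,0.28989654,-0.95704314,0.46591267],[0,0,0,1]]))
for n,u,v in(("port w2",320,240.5),("post",254,133),("post",384,133),("post",379,257),("post",260,258)): print(n,ray(m2,u,v,.066 if n!="post" else .069))
```

```text
tip [0.47134862 0.39726995 0.101     ]
port [0.47420335 0.39712622 0.066     ]
(0.4727, 0.398) u 257.82951797758244 348.77437240618235 v 260.94378991577315 341.0797890249316
(0.4725, 0.3965) u 253.21364920544738 344.1106757991025 v 258.89631112897916 338.9591431445561
(0.474, 0.397) u 253.31116935579843 344.2995439386459 v 263.5110080655619 343.7347099921209
expected tip px under TCP [312.64182773 245.9490397 ]
port w2 [0.47295936 0.40014016 0.066     ]
post [0.58111127 0.45121249 0.069     ]
post [0.57079826 0.33312676 0.069     ]
post [0.45179105 0.34315657 0.069     ]
post [0.46084726 0.4611292  0.069     ]
```

Call:
{"api": "move_arm", "payload": {"moves": [1.5,0,-0.08,0.5,0,0,0,1.5,0,0,0.9,0,0,0,1.5,0,0,0.9,0,0,0,1.5,0,0,0.6,0,0,0,1.5,0,0,0,0,0,0,1.5,0,0,0,0,0,0,1.5,0,0,0,0,0,0,1.5,0,0,0,0,0,0]}}

```text
clock: 14.6
tool_pos: [0.4735, 0.3988, 0.2189]
orientation: [-180.0, -0.0, -5.0]
force: [0.2, 0.5, -0.9]
opening: 0.024
gripper_force: 30.0
```

Run:
```python
from h import *
to(.4733,.399,.2197,85)
p,d,m=snap("scene"); a=cv2.resize(p[245:330,335:435],None,fx=7,fy=7,interpolation=cv2.INTER_CUBIC)[:,:,::-1]
w,dw,mw=snap("wrist"); 
cv2.imwrite("pics/f.png",a[:590])
T=np.linalg.inv(m["cam_to_world"]); f=240/np.tan(np.radians(m["vertical_fov"])/2)
def pr(P):
    c=T@np.r_[P,1]; return (np.array([m["cx"]+f*c[0]/c[2],m["cy"]+f*c[1]/c[2]])-[335,245])*7
sh=np.array([-.0006,-.0016,0])
for z in(.068,.072,.076): print(z,"tip expected at",pr(np.array([.4733,.399,z])+sh).round(1))
q=np.array([pr(np.array([.4733+.0135*np.cos(t),.399+.0135*np.sin(t),.066])+sh) for t in np.arange(0,6.28,.1)]); print(q.min(0),q.max(0))
print(ctrl.get_obs()['qvel'].round(2))
```

```text
pos [0.4735 0.3988 0.2189] ori [-1.7997e+02 -2.0000e-02 -4.9700e+00] jaw -94.97 J [ 58.2  15.9  -8.1   0.  -66.   26.9] clock 14.6
shift cm [-0.02 -0.02 -0.08] turn about world z deg -0.03 rotvec z 0.001
0.068 tip expected at [338.6 380.6]
0.072 tip expected at [340.2 371.6]
0.076 tip expected at [341.7 362.4]
[274.26330178 329.48150616] [401.56519566 441.64157078]
[ 0.07  0.05 -0.1  -0.05 -0.11 -0.  ]
```

View pics/f.png

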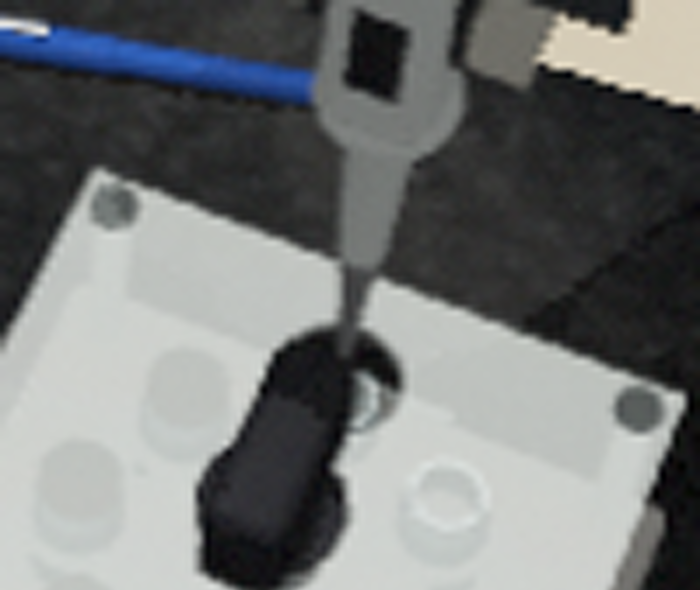

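The hole outline matches its projection. The tip end is seen at (345,358), where (340,372) is expected; both this and the depth profile put the tip about 1.5–2 mm too far toward −X. I'll nudge +1.7 mm in X, let it settle, recheck and hand in.

Call:
{"api": "move_arm", "payload": {"moves": [1.5,0.1,0,0,0,0,0,1.5,0.07,0,0,0,0,0,1.5,0,0,0,0,0,0,1.5,0,0,0,0,0,0,1.5,0,0,0,0,0,0,1.5,0,0,0,0,0,0,1.5,0,0,0,0,0,0,1.5,0,0,0,0,0,0]}}

```text
clock: 15.5
tool_pos: [0.475, 0.3985, 0.2186]
orientation: [-180.0, -0.0, -5.0]
force: [-0.1, 0.2, -0.5]
opening: 0.0237
gripper_force: 30.0
```

Run:
```python
from h import *
to(.475,.399,.219,85)
p,W,k=pip("scene",(.475,.399),.075,.2,"s5.npz"); Q=W[k&(W[...,0]<.482)]
for z in np.arange(.075,.17,.015):
    q=Q[(Q[:,2]>z)&(Q[:,2]<z+.015)]
    if len(q)>3: print(z.round(3),len(q),q.mean(0).round(4),(q.max(0)-q.min(0)).round(4))
o=ctrl.get_obs(); print(o['force'].round(1),o['opening'],o['qvel'].round(2))
```

```text
pos [0.475  0.3985 0.2186] ori [-180.     -0.     -4.97] jaw -94.97 J [ 58.  16.  -8.  -0. -66.  27.] clock 15.5
shift cm [-0.01 -0.05 -0.04] turn about world z deg -0.03 rotvec z 0.0
0.075 6 [0.4741 0.3968 0.0859] [0.0027 0.0028 0.007 ]
0.09 17 [0.4746 0.397  0.0978] [0.0029 0.0047 0.0144]
0.105 21 [0.4758 0.3967 0.1124] [0.0038 0.0061 0.0144]
0.12 36 [0.4766 0.3971 0.1279] [0.0052 0.0103 0.0143]
0.135 42 [0.4771 0.3974 0.1421] [0.007  0.0109 0.015 ]
0.15 40 [0.478  0.3976 0.1567] [0.007  0.0109 0.014 ]
0.165 11 [0.4789 0.3991 0.1701] [0.0089 0.0279 0.0139]
[-0.5 -0.1 -1.2] 0.023490105841241116 [-0.02  0.02 -0.   -0.01 -0.04 -0.11]
```

```bash
python3 -c "
from plant import ctrl
print(ctrl.close_job())"
```

```text
the job is handed in; nothing more can be done
None
```

The job is handed in, though no verdict came back: the knob is one click on with an open vial under the port, and the larger pipette is held upright and still. By my measurements its tip is within about 1 mm of the port centre and roughly 5–10 mm above the cover; no bump showed in the force readings, but I did no final check of the bottles and small pipette.

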